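# Find the steel calibration weight by heft

## Task

One of the three identical white cases holds the steel calibration weight, one the lighter aluminium weight and one nothing but foam: feel by lifting which is which. Gently set the heaviest case upright in the middle of the balance pan and stand the lightest one in the aluminium tray. Leave the middle one upright where it stood (put it back if you lifted it), keep the cases upright throughout and do not disturb the other things.

Things in the scene. Friction and masses are not known exactly. Their poses are not given: they have to be found in the camera images.
- case_a: one of three identical opaque white square plastic cases with fixed round grey ribbed caps, loose on the bench: body 54 x 54 mm, 76 mm high; cap 48 mm across; 98 mm high in all. Origin: centre of its underside; z up, x and y square to the flat sides. Its hidden contents vary from start to start
- case_b: second of the three identical cases (see case_a). With contents, one case weighs about 530 g (steel weight), one about 310 g (aluminium), one about 150 g (foam), each within 8 %; any of the three may be any of these
- case_c: third of the three identical cases (see case_a). Contents lie loose inside with 1 to 2 mm of play, low in the case. Grip a case across a pair of parallel flats, about 60 mm above its underside, and lift it straight up to feel its weight
- balance: bench balance fixed to the bench, white housing 160 x 150 mm, 47 mm high (grey display panel to 51 mm at its -x end), with a round steel pan. Origin: centre of its footprint on the bench. It may stand left or right of the cases and be turned up to 0.12 rad
- pan (a point): centre of the top face of the balance's steel pan: flat disc 110 mm across, 64 mm above the bench, rigid; 22 mm from the balance's origin along its +x; z up
- tray: shallow aluminium tray fixed to the bench on the other side, 150 x 150 mm, walls 5 mm thick and 20 mm high, inner floor 5 mm above the bench. Origin: centre of its underside
- timer: square white kitchen-type timer lying flat, 66 x 66 x 18 mm (bystander, loose)
- marker: black marker pen lying, 128 mm long, 16 mm thick (bystander, loose)
- tape_roll: roll of tape lying flat, 92 mm across, 25 mm high (bystander, loose)

How it is judged:
At the end, for the whole second after the job is handed in: The heaviest case stands upright on the balance pan, its middle within 30 mm of the pan's centre; the lightest stands upright flat on the floor of the tray; the middle-weight one stands upright on the bench within 30 mm of where it began; all at rest (under 20 mm/s, tilt under 0.1 rad) (angle between each of case_a, case_b, case_c's own z axis and vertical below 0.1 rad and linear speed of each of case_a, case_b, case_c below 0.02 m/s and ((horizontal distance between case_a and pan below 0.03 m and z of case_a in the frame of pan below 0.008 m and contact force between case_a and balance above 4 N and x of case_b in the frame of tray between -0.056 and 0.056 m and y of case_b in the frame of tray between -0.056 and 0.056 m and z of case_b in the frame of tray below 0.012 m and contact force between case_b and tray between 0.4 and 2.3 N and distance of case_c from where it was at the start of the episode below 0.03 m and height (world z) of case_c below 0.008 m) or (horizontal distance between case_a and pan below 0.03 m and z of case_a in the frame of pan below 0.008 m and contact force between case_a and balance above 4 N and x of case_c in the frame of tray between -0.056 and 0.056 m and y of case_c in the frame of tray between -0.056 and 0.056 m and z of case_c in the frame of tray below 0.012 m and contact force between case_c and tray between 0.4 and 2.3 N and distance of case_b from where it was at the start of the episode below 0.03 m and height (world z) of case_b below 0.008 m) or (horizontal distance between case_b and pan below 0.03 m and z of case_b in the frame of pan below 0.008 m and contact force between case_b and balance above 4 N and x of case_a in the frame of tray between -0.056 and 0.056 m and y of case_a in the frame of tray between -0.056 and 0.056 m and z of case_a in the frame of tray below 0.012 m and contact force between case_a and tray between 0.4 and 2.3 N and distance of case_c from where it was at the start of the episode below 0.03 m and height (world z) of case_c below 0.008 m) or (horizontal distance between case_b and pan below 0.03 m and z of case_b in the frame of pan below 0.008 m and contact force between case_b and balance above 4 N and x of case_c in the frame of tray between -0.056 and 0.056 m and y of case_c in the frame of tray between -0.056 and 0.056 m and z of case_c in the frame of tray below 0.012 m and contact force between case_c and tray between 0.4 and 2.3 N and distance of case_a from where it was at the start of the episode below 0.03 m and height (world z) of case_a below 0.008 m) or (horizontal distance between case_c and pan below 0.03 m and z of case_c in the frame of pan below 0.008 m and contact force between case_c and balance above 4 N and x of case_a in the frame of tray between -0.056 and 0.056 m and y of case_a in the frame of tray between -0.056 and 0.056 m and z of case_a in the frame of tray below 0.012 m and contact force between case_a and tray between 0.4 and 2.3 N and distance of case_b from where it was at the start of the episode below 0.03 m and height (world z) of case_b below 0.008 m) or (horizontal distance between case_c and pan below 0.03 m and z of case_c in the frame of pan below 0.008 m and contact force between case_c and balance above 4 N and x of case_b in the frame of tray between -0.056 and 0.056 m and y of case_b in the frame of tray between -0.056 and 0.056 m and z of case_b in the frame of tray below 0.012 m and contact force between case_b and tray between 0.4 and 2.3 N and distance of case_a from where it was at the start of the episode below 0.03 m and height (world z) of case_a below 0.008 m))); the robot touches nothing.
It fails at once if a case tips over (more than 0.5 rad) (angle between any of case_a, case_b, case_c's own z axis and vertical above 0.5 rad).
It fails at once if a case hits the balance hard: it touches it while moving faster than 0.3 m/s (dropped or banged down) ((linear speed of case_a above 0.3 m/s and contact force between case_a and balance above 0.5 N) or (linear speed of case_b above 0.3 m/s and contact force between case_b and balance above 0.5 N) or (linear speed of case_c above 0.3 m/s and contact force between case_c and balance above 0.5 N)).
It fails at once if a bystander (timer, marker, tape roll) is moved by more than 30 mm (distance of any of timer, marker, tape_roll from where it was at the start of the episode above 0.03 m).
It also fails if it takes over 72 s, if anything falls off the work surface, if the arm or the gripper's body presses on something with over 40 N, if the wrist force passes 120 N, or if a joint passes its speed limit or range.

## Robot

A 6-joint arm with a two-finger parallel gripper is mounted at the origin on a cart in front of the work surface, level with it; the furniture and walls round the work are solid. World frame = base frame: x ahead of the robot, y to its left, z up, the work surface at z = 0. Lengths are in m, angles in rad, forces in N, time in s.
With the tool pointing down it reaches from about 0.325 to 0.925 m from the base axis. Payload 3.1 kg.
Tool frame: the origin (TCP) lies midway between the tips of the shut fingers; the grasp point (between the pads) lies robot.grip_depth behind it (robot.grip_depth is the distance from the TCP to the grasp point, in m); z points along the fingers, y is the line along which they close (so a half turn about z gives the same grasp; the last joint's range is limited). The gripper opens to 85 mm and grips with 20 to 120 N. Pads are 22 mm wide; open, the fingers measure 114 mm over their backs; the gripper's body (76 mm by 85 mm) begins 54 mm behind the grasp point. The pads swing forward as they close: fully open they stand 13 mm farther back than shut.
Start: joints at [-1.312, 0.217, 1.613, -0, 1.311, -0.112], TCP at [0.226, -0.583, 0.231] pointing down, gripper open.
Joint ranges: [-2.75, 2.75], [-0.78, 2.1], [0.31, 2.55], [-1.13, 4.27], [0.13, 2.63], [-2.58, 2.58]. Speed limits (rad/s): [2.79, 2.79, 3.14, 3.14, 3.14, 3.14].

## Interface

Orientations are given as a rotation vector (axis times angle).
In Python, from plant import robot gives the robot as it stands.
- The arm moves only by the tool steer_hand, called after "Request:" by a JSON object that holds its "api" and its "payload". Schema: {"type":"object","properties":{"plan":{"type":"array","items":{"type":"number"},"minItems":7,"maxItems":70},"only":{"type":"string"},"quiet":{"type":"boolean"},"lines":{"type":"string"}},"required":["plan"],"additionalProperties":false}. plan is one flat list of numbers that holds 1 to 10 rows one after another, with no inner brackets; each row has 7 numbers: a rotation vector rx, ry, rz in normalised numbers (1 is 2 pi rad), then dx, dy, dz in parts of the range, where 1.0 means 0.25 m, then the opening from 0.0 (shut) to 1.0 (fully open); each row shifts and turns the commanded pose from where the row before left it, along the tool's axes as they then stand; what a row does not reach is not made up. A row lasts 1/12 s, in which the tool goes at most 0.0417 m and 0.125 rad, less where a joint would pass 70% of its speed; a pose out of reach is approached as far as the arm can. The fingers move at their own pace and stop on an object; the grip force is fixed at half the most. Time passes only in rows, so rows that do not move let the fingers close. The tool returns the time, the measured TCP pose, the force, the opening and the grip force at its end. only (a regular expression) keeps the lines of the reply that match it, lines (a string "A,B") keeps lines A to B, and quiet returns only ok. Shift and turn numbers lie between -1 and 1, and a call with a number outside is refused. Input that does not fit is refused with a message, and nothing moves.
- robot.get_state(): the state, without advancing time (a new reading comes with each control period).
- robot.capture(name): name is "scene" or "top"; returns the picture (400x640x3 uint8, blue, green, red); there is no depth.
- robot.get_calibration(name): a dict with "camera_matrix" (3x3 intrinsics, pixels), "D" ([k1, k2, p1, p2, k3] as OpenCV has them; the pictures are not rectified), "T" (4x4, takes a point from camera to world coordinates). Camera axes: x right, y up, looking along -z (the intrinsics and any distortion apply to the point x, -y, -z); pixel columns grow to the right and rows downward; lengths in m; the calibration is good to about 2 mm. A picture is of the moment at which its call begins. get_calibration takes no time and is no camera call.
- robot.close_job(): hands the job in; it is judged then, once.
The state is a dict: "t": time; "qpos": joint angles; "joint_vel": joint speeds; "tau": joint torques, N m; "position": TCP position; "tcp_rot": TCP orientation; "force": force on the tool from outside, world axes, zero at the start; "torque": the same for the moment, N m; "opening": opening from 0.0 (shut) to 1.0 (fully open); "finger_force": force on a finger pad.
Only numpy, scipy, OpenCV 4.12 (cv2) and the standard library are available. Lean on these libraries where they do the work, as an engineer would, in place of code of your own. Each camera call takes 0.05 s, during which the arm holds its last target. There are 200 camera calls.

## Working session

There is one attempt and no reset: what is moved stays moved. The work goes in short steps, Python scripts to look and compute and a tool call to move; the robot and the scene stay as the last step left them, time stands still between calls to the robot, and variables do not carry over. Pictures are saved under pics/ and viewed, at most 10 in all, crops included, and the job is handed in when it is done.

```bash
ls; mkdir -p pics
```

Run:
```python
from plant import robot
import cv2
for n in("scene","top"):
    cv2.imwrite(f"pics/{n}0.png",robot.capture(n)); c=robot.get_calibration(n); print(c)
s=robot.get_state();print(s,robot.grip_depth)
```

```text
pics
plant.py
{'camera_matrix': array([[385.8937034 ,   0.        , 317.83079577],
       [  0.        , 385.8937034 , 201.41085915],
       [  0.        ,   0.        ,   1.        ]]), 'D': array([-0.00784119,  0.        ,  0.        ,  0.        ,  0.        ]), 'T': array([[-0.61356202,  0.41422664, -0.67227817, -0.16524893],
       [-0.78963652, -0.31756466,  0.52500177,  0.58145035],
       [ 0.00397793,  0.85297654,  0.5219341 ,  0.6638871 ],
       [ 0.        ,  0.        ,  0.        ,  1.        ]])}
{'camera_matrix': array([[386.5814664 ,   0.        , 319.47007682],
       [  0.        , 386.5814664 , 199.8512449 ],
       [  0.        ,   0.        ,   1.        ]]), 'D': array([0.01151667, 0.        , 0.        , 0.        , 0.        ]), 'T': array([[ 0.00284608,  0.98219691, -0.18783273,  0.36152971],
       [-0.99969627, -0.00180359, -0.02457876, -0.01186874],
       [-0.02447996,  0.18784563,  0.98189345,  1.2509321 ],
       [ 0.        ,  0.        ,  0.        ,  1.        ]])}
{'t': 0.1, 'qpos': array([-1.31220684e+00,  2.17740790e-01,  1.61475808e+00, -1.74574125e-06,
        1.31127788e+00, -1.12210998e-01]), 'joint_vel': array([-0.00018007, -0.00274329, -0.00544886,  0.00068765, -0.00088752,
        0.0006715 ]), 'tau': array([-1.10984365e-03, -3.98079050e+01, -3.04970920e+01, -3.74615445e-05,
        4.25949067e-03,  6.71870069e-06]), 'position': array([ 0.2263045 , -0.58181759,  0.23006847]), 'tcp_rot': array([-3.08561282e+00, -5.78720149e-01,  2.53338610e-04]), 'force': array([ 0.71675154, -0.3500144 ,  0.98059087]), 'torque': array([ 0.02797366, -0.0552216 , -0.07251959]), 'finger_force': 0.0, 'opening': 1.0017016614987477} 0.0187
```

View pics/top0.png

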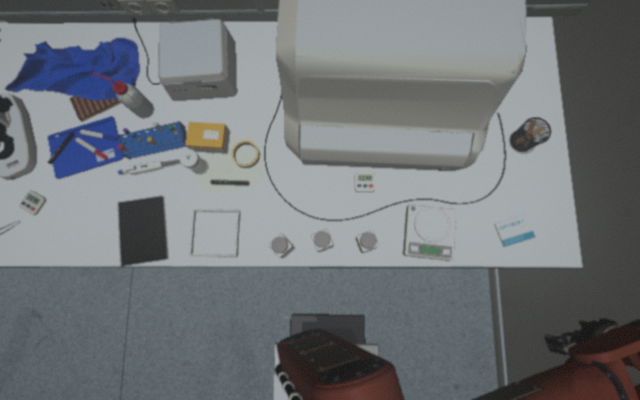

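View pics/scene0.png

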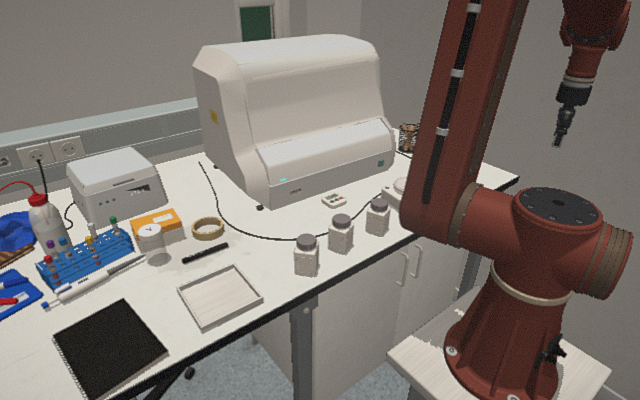

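Top view: case caps sit at about (281,245), (322,240) and (367,241). The balance is at (430,232) with its display towards the robot, the tray at (216,233), the timer at (364,183) and the marker at (230,183). The scene view shows the three cases upright, unobstructed. I'll zoom in to get the flats' orientation.

Create h.py:
```python
import numpy as np, cv2
from plant import robot
def ray(n,uv):
    c=robot.get_calibration(n); p=cv2.undistortPoints(np.array(uv,float).reshape(-1,1,2),c["camera_matrix"],c["D"])[:,0]
    d=np.c_[p[:,0],-p[:,1],-np.ones(len(p))]@c["T"][:3,:3].T
    return c["T"][:3,3],d
def onz(n,uv,z):
    o,d=ray(n,uv); return (o+d*((z-o[2])/d[:,2])[:,None])[:,:2]
```

Run:
```python
from h import *
a=cv2.imread("pics/top0.png"); b=cv2.imread("pics/scene0.png")
x=cv2.resize(a[195:265,180:470],None,fx=2.75,fy=2.75,interpolation=cv2.INTER_CUBIC)
t=cv2.resize(b[190:285,280:400],None,fx=4,fy=4,interpolation=cv2.INTER_CUBIC)
t=np.hstack([t,np.zeros((t.shape[0],x.shape[1]-t.shape[1],3),np.uint8)])
f=np.vstack([x,t]); f=np.uint8(np.clip((f.astype(float)-60)*1.4,0,255)); print(f.shape)
cv2.imwrite("pics/z.png",f)
g=cv2.cvtColor(a,cv2.COLOR_BGR2GRAY)
m=(g<145).astype(np.uint8)
n,l,s,c=cv2.connectedComponentsWithStats(m)
for i in range(1,n):
    if 195<c[i][1]<262 and 180<c[i][0]<470 and s[i][4]>20: print(s[i],c[i],onz("top",[c[i]],.098))
```

```text
(572, 798, 3)
[402 205  50  56 713] [424.15848527 246.87517532] [[ 0.44047338 -0.29191176]]
[191 210   7  45 119] [193.08403361 232.16806723] [[0.48374838 0.39722818]]
[235 211   6  46 110] [237.88181818 234.02727273] [[0.47812306 0.26158417]]
[314 231  20  21 283] [322.4664311  240.56183746] [[0.45869503 0.00771897]]
[355 232  22  21 315] [366.29206349 241.65396825] [[ 0.45558486 -0.1222922 ]]
[271 236  24  23 337] [281.7388724  246.08902077] [[0.44220292 0.12890444]]
```

View pics/z.png

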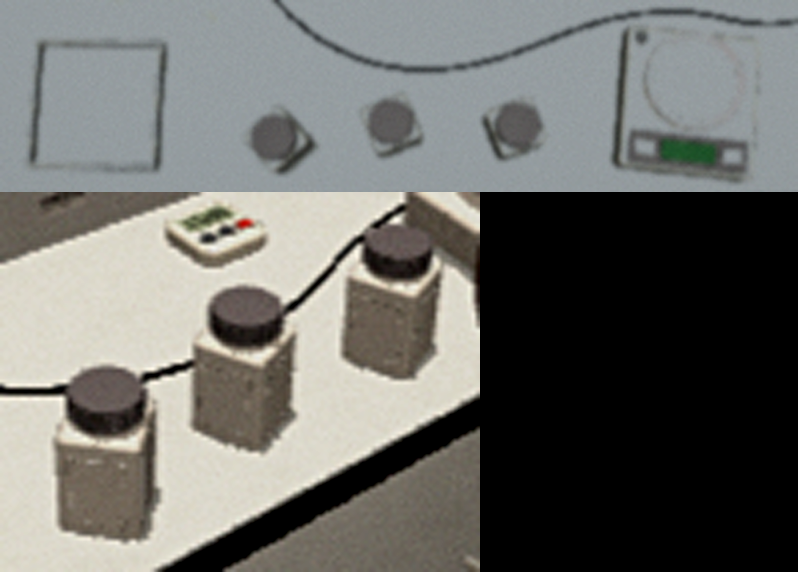

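The crop shows each case's side faces as darker regions, with bottom corners readable in the scene part. I'll turn those into yaw angles and fit the caps, pan and tray.

Run:
```python
from h import *
a=cv2.imread("pics/top0.png"); b=cv2.imread("pics/scene0.png")
Z={'L':[(57,529),(150,541),(158,494)],'M':[(192,428),(265,451),(295,409)],'R':[(342,358),(408,379),(436,346)]}
for k,v in Z.items():
    uv=[(280+x/4,190+(y-192)/4) for x,y in v]; p=onz("scene",uv,0)
    for i in(0,1):
        e=p[i+1]-p[i]; print(k,np.linalg.norm(e).round(4),np.degrees(np.arctan2(e[1],e[0])).round(1), end=' ; ')
    print("ctr from corners",((p[0]+p[2])/2).round(4))
# caps: colour (red>green) in top and scene
for n,im,roi in(("top",a,(255,225,390,262)),("scene",b,(290,190,395,260))):
    x0,y0,x1,y1=roi; r=im[y0:y1,x0:x1].astype(int); 
    m=((r[...,2]-r[...,1]>3)&(r.max(2)<140)).astype(np.uint8) if n=="top" else ((r[...,2]-r[...,1]>3)&(r.sum(2)<300)).astype(np.uint8)
    k,l,s,c=cv2.connectedComponentsWithStats(m)
    for i in range(1,k):
        if s[i][4]>60:
            pts=np.argwhere(l==i)[:,::-1]; print(n,s[i],c[i]+[x0,y0],onz(n,[c[i]+[x0,y0]],.098).round(4))
for y,x in((237,281),(243,322),(243,285)): print(a[y,x])
# tray corners (rim), balance corners from zoom
f=lambda v:[(180+x/2.75,195+y/2.75) for x,y in v]
print("tray",onz("top",f([(40,43),(165,43),(157,169),(32,163)]),.02).round(4))
print("pan",onz("top",f([(642,83),(746,83),(694,30),(694,132)]),.064).round(4))
print("bal",onz("top",f([(628,30),(758,38),(748,178),(616,167)]),.047).round(4))
```

```text
L 0.0595 -138.2 ; L 0.0445 -44.5 ; ctr from corners [0.4421 0.141 ]
M 0.0544 -154.6 ; M 0.0518 -65.3 ; ctr from corners [0.4616 0.0099]
R 0.0514 -157.4 ; R 0.0487 -70.9 ; ctr from corners [ 0.456  -0.1264]
scene [81 14 17  8 62] [379.06451613 207.75806452] [[ 0.4353 -0.1005]]
scene [43 30 17  9 65] [341.21538462 224.61538462] [[0.4374 0.0346]]
scene [ 7 50 19 11 75] [306.28       245.97333333] [[0.4209 0.1577]]
[136 136 134]
[127 126 127]
[119 120 121]
tray [[0.5621 0.4247]
 [0.5619 0.2765]
 [0.4149 0.2795]
 [0.4216 0.4249]]
pan [[ 0.5089 -0.2708]
 [ 0.509  -0.3856]
 [ 0.5689 -0.3314]
 [ 0.4546 -0.3255]]
bal [[ 0.5719 -0.2612]
 [ 0.5625 -0.4076]
 [ 0.4051 -0.3866]
 [ 0.4168 -0.2416]]
```

Add to h.py:
```python
from scipy.spatial.transform import Rotation as Rn
def plan(x,y,z,deg):
    """target TCP xyz, heading (deg, mod 180) of closing line; prints turn about tool z, then shift in turned tool axes"""
    s=robot.get_state(); R=Rn.from_rotvec(s["tcp_rot"]); Y=R.as_matrix()[:,1]
    h=np.degrees(np.arctan2(Y[1],Y[0])); 
    d=(deg-h+90)%180-90
    print("t",round(s["t"],2),"pos",s["position"].round(4),"heading",h.round(1),"q",s["qpos"].round(2),"tilt",R.as_matrix()[:,2].round(3),"open",round(s["opening"],3))
    for dd in(d,d-180*np.sign(d)):
        R2=R*Rn.from_rotvec([0,0,-np.radians(dd)])
        print("rz",-np.radians(dd).round(4),"shift",R2.inv().apply(np.array([x,y,z])-s["position"]).round(4))
def weigh(n=12):
    F=[]; 
    for _ in range(n): robot.capture("top"); s=robot.get_state(); F.append(np.r_[s["force"],s["tau"][1:3]])
    F=np.array(F); print("t",round(s["t"],2),"F",F.mean(0).round(3),"sd",F.std(0).round(3),"pos",s["position"].round(4),"open",round(s["opening"],3),"ff",round(s["finger_force"],1))
```

Run:
```python
from h import *
a=cv2.imread("pics/top0.png")
g=cv2.GaussianBlur(cv2.resize(cv2.cvtColor(a,cv2.COLOR_BGR2GRAY)[195:265,250:400],None,fx=6,fy=6,interpolation=cv2.INTER_CUBIC),(7,7),0)
c=cv2.HoughCircles(g,cv2.HOUGH_GRADIENT,1,150,param1=60,param2=8,minRadius=36,maxRadius=54)
for u,v,r in c[0]: print("hough",r,onz("top",[(250+(u+.5)/6-.5,195+(v+.5)/6-.5)],.098).round(4))
q=lambda v:[(180+(x+.5)/2.75-.5,195+(y+.5)/2.75-.5) for x,y in v]
w=lambda v:[(280+(x+.5)/4-.5,190+(y-192+.5)/4-.5) for x,y in v]
print(onz("top",q([(274,137),(391,121),(518,125)]),.098).round(4))
print(onz("scene",w([(106,388),(246,315),(399,248)]),.098).round(4))
plan(.456,-.124,.2,20)
```

```text
hough 51.2 [[0.5869 0.0925]]
hough 49.2 [[ 0.4428 -0.1226]]
hough 49.6 [[ 0.5609 -0.1215]]
[[ 0.4469  0.1362]
 [ 0.4643  0.0095]
 [ 0.4601 -0.1276]]
[[ 0.4443  0.1409]
 [ 0.4521  0.0221]
 [ 0.4499 -0.1167]]
t 0.1 pos [ 0.2263 -0.5818  0.2301] heading -68.8 q [-1.31  0.22  1.61 -0.    1.31 -0.11] tilt [-0.001  0.002 -1.   ] open 1.002
rz -1.5491 shift [0.3516 0.3724 0.0309]
rz 1.5925 shift [-0.3516 -0.3724  0.0309]
```

Units first: shifts go in shares of 0.25 m and turns go in shares of 2 pi rad. So 0.028 m / 0.25 = 0.112, -0.025 m / 0.25 = -0.1.

Request:
{"api": "steer_hand", "payload": {"plan": [0,0,0,0.112,-0.1,0,1,0,0,0,0.112,-0.1,0,1,0,0,0,0.112,-0.1,0,1,0,0,0,0.112,-0.1,0,1,0,0,0,0.112,-0.1,0,1,0,0,0,0.112,-0.1,0,1,0,0,0,0.112,-0.1,0,1,0,0,0,0.112,-0.1,0,1,0,0,0,0.112,-0.1,0,1,0,0,0,0.112,-0.1,0,1]}}

```text
t: 0.93
position: [0.397, -0.2461, 0.2309]
tcp_rot: [-3.087, -0.578, 0.0]
force: [0.2, 0.5, -0.1]
opening: 0.994
finger_force: 0.0
```

```bash
python3 -c "
from h import *
plan(.458,-.127,.2,-70)"
```

```text
t 0.93 pos [ 0.397  -0.2461  0.2309] heading -68.8 q [-0.71 -0.13  1.97  0.    1.3   0.49] tilt [-0.  0. -1.] open 0.994
rz 0.0213 shift [ 0.0981 -0.091   0.0309]
rz -3.1203 shift [-0.0981  0.091   0.0309]
```

Converted, 0.03 m / 0.25 = 0.12, 0.0245 m / 0.25 = 0.098, 0.0213 rad / 6.2832 = 0.0034.

Request:
{"api": "steer_hand", "payload": {"plan": [0,0,0.0034,0,0,0,1,0,0,0,0.098,-0.092,0.08,1,0,0,0,0.098,-0.092,0.08,1,0,0,0,0.098,-0.092,0.08,1,0,0,0,0.098,-0.088,0.08,1,0,0,0,0,0,0.12,1,0,0,0,0,0,0,1]}}

```text
t: 1.52
position: [0.4534, -0.1257, 0.1155]
tcp_rot: [-3.086, -0.55, 0.016]
force: [-1.4, 0.0, -0.3]
opening: 1.003
finger_force: 0.0
```

```bash
python3 -c "
from h import *
plan(.458,-.127,.041,-70)
weigh(12)
b=robot.capture('scene');a=robot.capture('top')
f=np.vstack([cv2.resize(b[170:270,320:430],(528,480)),cv2.resize(a[220:265,340:400],(528,396))])[:, :]
f=np.hstack([f[:480],np.pad(f[480:],((0,84),(0,0),(0,0)))]);f=cv2.resize(f,(800,364));cv2.imwrite('pics/r1.png',f)"
```

```text
t 1.52 pos [ 0.4534 -0.1257  0.1155] heading -69.8 q [-0.42  0.03  2.06 -0.    1.07  0.8 ] tilt [-0.011  0.005 -1.   ] open 1.003
rz 0.0036 shift [0.0045 0.0034 0.0744]
rz -3.138 shift [-0.0045 -0.0034  0.0744]
t 2.12 F [  0.121  -0.098   0.247 -27.344 -26.316] sd [0.297 0.479 0.537 0.446 0.513] pos [ 0.458  -0.1295  0.1219] open 0.998 ff 0.0
```

View pics/r1.png

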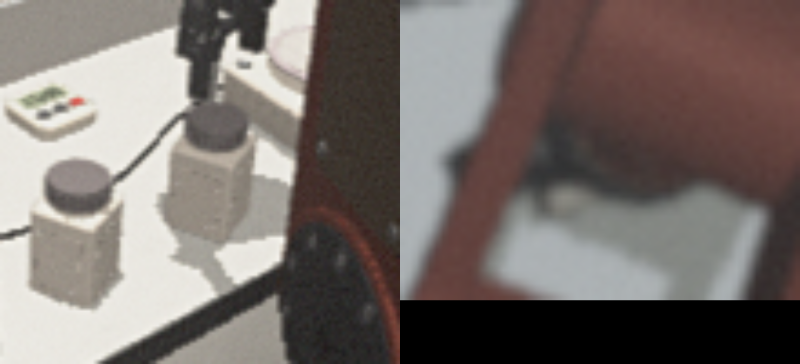

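The finger tip is seen at crop (200,97), just above the cap's rear-left edge. I'll check its projection against where the tip should be.

Run:
```python
from h import *
def proj(n,P):
    c=robot.get_calibration(n);R=c["T"][:3,:3];p=(np.array(P)-c["T"][:3,3])@R; p=p/-p[:,2:]
    p=np.c_[p[:,0],-p[:,1]]; return p*c["camera_matrix"][0,0]+c["camera_matrix"][:2,2]
t=np.array([.458,-.1295,.122]);Y=np.array([np.cos(np.radians(-70)),np.sin(np.radians(-70)),0])
# finger tip bottoms (open), in crop px
z=np.array([0,0,.013])
print((proj("scene",[t+z-Y*.0425,t+z-Y*.057,t+z+Y*.0425,[.458,-.127,.098],[.463,.0097,.098]])-[320,170])*400/110)
g=cv2.imread("pics/scene0.png")
```

```text
[[200.75578233  95.14207602]
 [192.34357046 103.66579774]
 [246.83968319  48.4473003 ]
 [217.87066537 113.63136412]
 [ 80.00324351 170.58278849]]
```

Converted, 0.02 m / 0.25 = 0.08, -0.002 m / 0.25 = -0.008.

Request:
{"api": "steer_hand", "payload": {"plan": [0,0,0,0,-0.008,0.08,1,0,0,0,0,0,0.08,1,0,0,0,0,0,0.08,1,0,0,0,0,0,0.08,1,0,0,0,0,0,0,1,0,0,0,0,0,0,0,0,0,0,0,0,0,0,0,0,0,0,0,0,0,0,0,0,0,0,0,0,0,0,0,0,0,0,0]}}

```text
t: 3.05
position: [0.4587, -0.1277, 0.043]
tcp_rot: [3.092, 0.546, 0.005]
force: [0.1, 0.1, 3.8]
opening: 0.623
finger_force: 63.4
```

```bash
python3 -c "
from h import *
plan(.458,-.127,.041,-70)"
```

```text
t 3.05 pos [ 0.4587 -0.1277  0.043 ] heading -70.0 q [-0.42  0.16  2.08  0.    0.89  0.8 ] tilt [ 0.003 -0.001 -1.   ] open 0.623
rz 0.0005 shift [-0.0004 -0.001   0.002 ]
rz -3.1411 shift [0.0004 0.001  0.002 ]
```

Converted, -0.02 m / 0.25 = -0.08, -0.01 m / 0.25 = -0.04.

Request:
{"api": "steer_hand", "payload": {"plan": [0,0,0,0,0,-0.04,0,0,0,0,0,0,-0.08,0,0,0,0,0,0,-0.08,0,0,0,0,0,0,-0.08,0,0,0,0,0,0,-0.04,0,0,0,0,0,0,0,0,0,0,0,0,0,0,0,0,0,0,0,0,0,0]}}

```text
t: 3.72
position: [0.4561, -0.1267, 0.1202]
tcp_rot: [-3.093, -0.546, 0.003]
force: [0.1, 0.8, -1.8]
opening: 0.624
finger_force: 63.2
```

```bash
python3 -c "
from h import *
weigh(16)"
```

```text
t 4.52 F [ -0.075  -0.031  -1.424 -28.411 -27.347] sd [0.515 0.44  0.364 0.172 0.138] pos [ 0.4572 -0.1271  0.1214] open 0.622 ff 63.2
```

Net weight is about 1.5 N, so this is the foam case, which goes to the tray at about (.490,.351).

Converted, -0.028 m / 0.25 = -0.112, -0.025 m / 0.25 = -0.1.

Request:
{"api": "steer_hand", "payload": {"plan": [0,0,0,0,0,-0.1,0,0,0,0,0,0,-0.1,0,0,0,0,0.032,-0.072,0,0,0,0,0,0.05,-0.112,0,0,0,0,0,0.05,-0.112,0,0,0,0,0,0.05,-0.112,0,0,0,0,0,0.05,-0.112,0,0,0,0,0,0.05,-0.112,0,0,0,0,0,0.05,-0.112,0,0,0,0,0,0.05,-0.112,0,0]}}

```text
t: 5.35
position: [0.4734, 0.1082, 0.1715]
tcp_rot: [3.094, 0.546, 0.001]
force: [0.2, -0.8, -1.6]
opening: 0.623
finger_force: 63.7
```

Request:
{"api": "steer_hand", "payload": {"plan": [0,0,0,0.05,-0.112,0,0,0,0,0,0.05,-0.112,0,0,0,0,0,0.05,-0.112,0,0,0,0,0,0.05,-0.112,0,0,0,0,0,0.05,-0.112,0,0,0,0,0,0.05,-0.112,0,0,0,0,0,0.05,-0.112,0,0,0,0,0,0.05,-0.112,0,0,0,0,0,0,0,0,0,0,0,0,0,0,0,0]}}

```text
t: 6.18
position: [0.4905, 0.3526, 0.1711]
tcp_rot: [3.093, 0.55, -0.0]
force: [0.5, -1.3, -1.3]
opening: 0.62
finger_force: 63.8
```

```bash
python3 -c "
from h import *
plan(.490,.351,.048,-70)
b=robot.capture('scene');cv2.imwrite('pics/t1.png',b)"
```

```text
t 6.18 pos [0.4905 0.3526 0.1711] heading -69.8 q [ 0.51  0.23  1.72 -0.    1.2   1.73] tilt [-0. -0. -1.] open 0.62
rz 0.0032 shift [-0.001   0.0013  0.1231]
rz -3.1384 shift [ 0.001  -0.0013  0.1231]
```

View pics/t1.png

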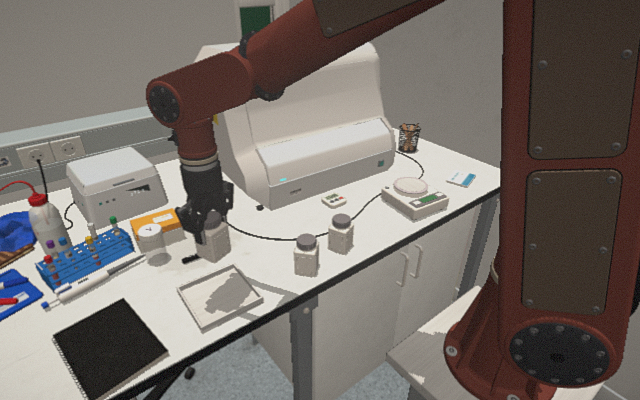

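Case is held upright over the tray, at (210,240) above the tray centre near (220,295). The balance pan is now visible at (410,186). Lowering.

Converted, 0.03 m / 0.25 = 0.12, 0.02 m / 0.25 = 0.08.

Request:
{"api": "steer_hand", "payload": {"plan": [0,0,0,0,0,0.1,0,0,0,0,0,0,0.12,0,0,0,0,0,0,0.12,0,0,0,0,0,0,0.08,0,0,0,0,0,0,0.04,0,0,0,0,0,0,0.02,0,0,0,0,0,0,0.012,0,0,0,0,0,0,0,0,0,0,0,0,0,0,0]}}

```text
t: 6.98
position: [0.4923, 0.3519, 0.0501]
tcp_rot: [-3.093, -0.546, -0.005]
force: [0.4, 0.3, -1.2]
opening: 0.625
finger_force: 63.7
```

```bash
python3 -c "
from h import *
plan(.490,.351,.048,-70);weigh(4)
b=cv2.imread('pics/t1.png')
x=cv2.resize(b[165:225,370:460],None,fx=8,fy=8,interpolation=cv2.INTER_CUBIC);cv2.imwrite('pics/pan.png',x)"
```

```text
t 6.98 pos [0.4923 0.3519 0.0501] heading -70.0 q [ 0.5   0.38  1.78 -0.    0.98  1.73] tilt [ 0.003  0.002 -1.   ] open 0.625
rz 0.0001 shift [-0.0025  0.      0.002 ]
rz -3.1415 shift [ 0.0025 -0.      0.002 ]
t 7.18 F [  0.307  -0.097  -1.394 -41.786 -25.43 ] sd [0.414 0.272 0.583 0.165 0.14 ] pos [0.4917 0.3519 0.0496] open 0.624 ff 63.7
```

View pics/pan.png

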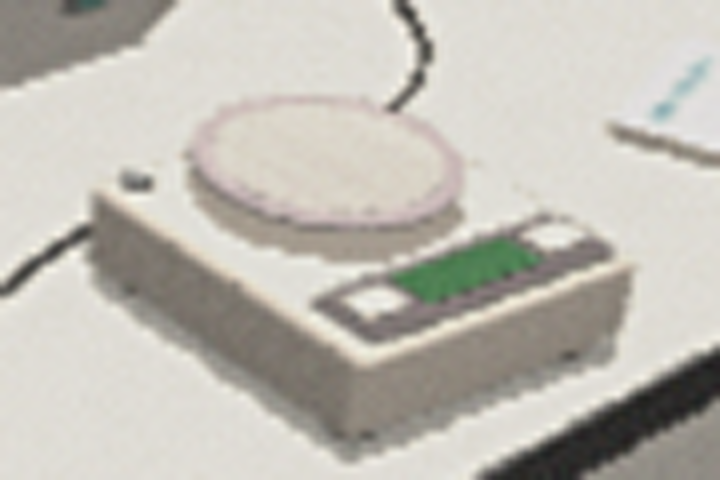

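Pan ellipse spans crop x 187–462, y 97–227, with its centre near (325,162). The case is still hanging (about -1.4 N), so I lower it a little more, release and retreat.

Converted, 0.001 m / 0.25 = 0.004.

```bash
python3 -c "
from h import *
print(onz('scene',[(370+325.5/8-.5,165+162.5/8-.5)],.064))"
```

```text
[[ 0.50761749 -0.32002402]]
```

Request:
{"api": "steer_hand", "payload": {"plan": [0,0,0,0,0,0.004,0,0,0,0,0,0,0.004,0,0,0,0,0,0,0.004,0,0,0,0,0,0,0,0,0,0,0,0,0,0,0]}}

```text
t: 7.6
position: [0.4915, 0.3519, 0.0481]
tcp_rot: [-3.094, -0.547, -0.002]
force: [-4.4, -1.5, 10.5]
opening: 0.621
finger_force: 65.1
```

```bash
python3 -c "
from h import *
weigh(4)"
```

```text
t 7.8 F [ -3.792  -1.813  10.199 -35.993 -23.365] sd [0.47  0.376 0.515 0.009 0.003] pos [0.4916 0.3519 0.0481] open 0.621 ff 65.1
```

Converted, -0.03 m / 0.25 = -0.12, -0.02 m / 0.25 = -0.08, -0.105 rad / 6.2832 = -0.0167.

Request:
{"api": "steer_hand", "payload": {"plan": [0,0,0,0,0,-0.004,1,0,0,0,0,0,0,1,0,0,0,0,0,0,1,0,0,0,0,0,0,1,0,0,0,0,0,-0.08,1,0,0,0,0,0,-0.08,1,0,0,0,0,0,-0.12,1,0,0,0,0,0,-0.12,1,0,0,-0.0167,0,0,-0.08,1,0,0,-0.0167,0,0,0,1]}}

```text
t: 8.63
position: [0.4943, 0.3533, 0.1725]
tcp_rot: [-3.015, -0.874, -0.016]
force: [0.2, 1.4, 0.8]
opening: 0.995
finger_force: 0.0
```

Request:
{"api": "steer_hand", "payload": {"plan": [0,0,-0.0167,0,0,0,1,0,0,-0.0167,0,0,0,1,0,0,0,-0.104,0.0692,0,1,0,0,0,-0.104,0.0692,0,1,0,0,0,-0.104,0.0692,0,1,0,0,0,-0.104,0.0692,0,1,0,0,0,-0.104,0.0692,0,1,0,0,0,-0.104,0.0692,0,1,0,0,0,-0.104,0.0692,0,1,0,0,0,0,0,0,1]}}

```text
t: 9.47
position: [0.4427, 0.1338, 0.1654]
tcp_rot: [2.913, 1.173, -0.005]
force: [-0.5, 1.1, -1.6]
opening: 0.997
finger_force: 0.0
```

```bash
python3 -c "
from h import *
weigh(12);plan(.445,.139,.041,-46)
b=robot.capture('scene');cv2.imwrite('pics/l1.png',b)"
```

```text
t 10.07 F [ 9.5000e-02  9.0000e-03  1.5200e-01 -2.5838e+01 -2.8204e+01] sd [0.439 0.53  0.717 0.062 0.204] pos [0.4444 0.1382 0.1662] open 0.996 ff 0.0
t 10.07 pos [0.4444 0.1382 0.1662] heading -45.9 q [ 0.15 -0.06  2.04  0.    1.16  0.95] tilt [-0.  0. -1.] open 0.996
rz 0.0025 shift [ 1.000e-03 -1.000e-04  1.252e-01]
rz -3.1391 shift [-1.000e-03  1.000e-04  1.252e-01]
```

View pics/l1.png

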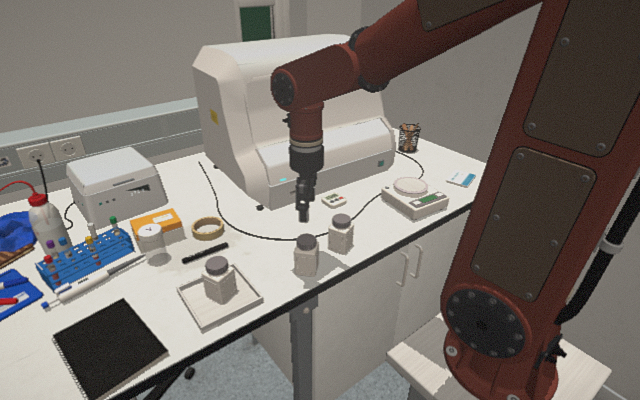

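The foam case stands upright in the tray at (220,280). The gripper is above the left case at (305,215). Descend, grip, lift and weigh.

Converted, 0.03 m / 0.25 = 0.12, 0.02 m / 0.25 = 0.08.

Request:
{"api": "steer_hand", "payload": {"plan": [0,0,0,0,0,0.12,1,0,0,0,0,0,0.08,1,0,0,0,0,0,0.08,1,0,0,0,0,0,0.08,1,0,0,0,0,0,0.08,1,0,0,0,0,0,0.06,1,0,0,0,0,0,0,1,0,0,0,0,0,0,0,0,0,0,0,0,0,0,0,0,0,0,0,0,0]}}

```text
t: 10.95
position: [0.4457, 0.1382, 0.0431]
tcp_rot: [2.912, 1.178, 0.004]
force: [-1.9, 0.6, 1.5]
opening: 0.625
finger_force: 62.3
```

Request:
{"api": "steer_hand", "payload": {"plan": [0,0,0,0,0,0,0,0,0,0,0,0,0,0,0,0,0,0,0,0,0]}}

```text
t: 11.2
position: [0.4459, 0.1381, 0.043]
tcp_rot: [2.911, 1.179, 0.005]
force: [-0.9, 1.0, 6.7]
opening: 0.625
finger_force: 63.5
```

Request:
{"api": "steer_hand", "payload": {"plan": [0,0,0,0,0,-0.04,0,0,0,0,0,0,-0.08,0,0,0,0,0,0,-0.08,0,0,0,0,0,0,-0.08,0,0,0,0,0,0,-0.04,0,0,0,0,0,0,0,0,0,0,0,0,0,0,0,0,0,0,0,0,0,0]}}

```text
t: 11.87
position: [0.443, 0.1375, 0.12]
tcp_rot: [-2.911, -1.179, 0.004]
force: [-0.4, -0.6, -3.8]
opening: 0.623
finger_force: 63.4
```

```bash
python3 -c "
from h import *
weigh(12)"
```

```text
t 12.47 F [ -0.275   0.126  -3.174 -28.253 -28.058] sd [0.357 0.444 0.533 0.186 0.159] pos [0.4444 0.1377 0.1213] open 0.625 ff 63.4
```

About 3.2 N, so this is the middle one (aluminium). Put it straight back.

Converted, 0.02 m / 0.25 = 0.08, 0.01 m / 0.25 = 0.04.

Request:
{"api": "steer_hand", "payload": {"plan": [0,0,0,0,0,0.08,0,0,0,0,0,0,0.08,0,0,0,0,0,0,0.08,0,0,0,0,0,0,0.04,0,0,0,0,0,0,0.02,0,0,0,0,0,0,0.008,0,0,0,0,0,0,0.004,0,0,0,0,0,0,0.004,0,0,0,0,0,0,0,0,0,0,0,0,0,0,0]}}

```text
t: 13.3
position: [0.4452, 0.1379, 0.0432]
tcp_rot: [2.912, 1.179, 0.003]
force: [0.2, 0.4, -3.8]
opening: 0.623
finger_force: 63.4
```

```bash
python3 -c "
from h import *
weigh(4)"
```

```text
t 13.5 F [  0.271   0.036  -1.042 -29.581 -23.631] sd [0.378 0.272 0.624 0.381 0.284] pos [0.4451 0.1378 0.0431] open 0.622 ff 63.7
```

Converted, -0.03 m / 0.25 = -0.12, -0.02 m / 0.25 = -0.08.

Request:
{"api": "steer_hand", "payload": {"plan": [0,0,0,0,0,0.004,0,0,0,0,0,0,0,0,0,0,0,0,0,0,1,0,0,0,0,0,0,1,0,0,0,0,0,0,1,0,0,0,0,0,-0.08,1,0,0,0,0,0,-0.08,1,0,0,0,0,0,-0.12,1,0,0,0,0,0,-0.12,1,0,0,0,0,0,-0.08,1]}}

```text
t: 14.33
position: [0.4456, 0.1379, 0.1641]
tcp_rot: [2.911, 1.179, 0.005]
force: [0.9, -0.2, 1.0]
opening: 0.999
finger_force: 0.0
```

Request:
{"api": "steer_hand", "payload": {"plan": [0,0,0.0175,0,0,0,1,0,0,0.0175,0,0,0,1,0,0,0.0175,0,0,0,1,0,0,0,-0.0376,0.124,0,1,0,0,0,-0.0376,0.124,0,1,0,0,0,-0.0376,0.124,0,1,0,0,0,-0.0376,0.124,0,1,0,0,0,0,0,0,1,0,0,0,0,0,0,1,0,0,0,0,0,0,1]}}

```text
t: 15.17
position: [0.4628, 0.0097, 0.1611]
tcp_rot: [-3.066, -0.683, 0.001]
force: [-0.0, 0.6, -0.2]
opening: 0.997
finger_force: 0.0
```

```bash
python3 -c "
from h import *
weigh(8);plan(.463,.0097,.041,-65)
b=robot.capture('scene');cv2.imwrite('pics/m1.png',cv2.resize(b[170:320,170:420],(800,480)))"
```

```text
t 15.57 F [ 1.4700e-01  1.8600e-01  2.8000e-02 -2.5609e+01 -2.8218e+01] sd [0.361 0.412 0.601 0.009 0.052] pos [0.463  0.0101 0.1613] open 1.004 ff 0.0
t 15.57 pos [0.463  0.0101 0.1613] heading -64.7 q [-0.13 -0.06  2.05  0.    1.15  1.  ] tilt [-0.  0. -1.] open 1.004
rz 0.0044 shift [-0.0002  0.0004  0.1203]
rz -3.1372 shift [ 0.0002 -0.0004  0.1203]
```

View pics/m1.png

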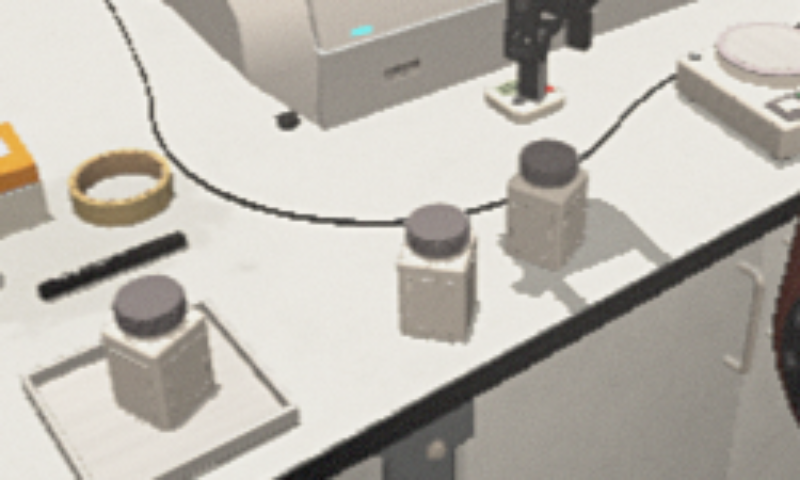

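The foam case stands in the tray (crop (158,350)), the middle case is back upright (437,275), and the gripper is above the last case (547,200).

Converted, 0.025 m / 0.25 = 0.1, 0.02 m / 0.25 = 0.08.

Request:
{"api": "steer_hand", "payload": {"plan": [0,0,0,0,0,0.1,1,0,0,0,0,0,0.08,1,0,0,0,0,0,0.08,1,0,0,0,0,0,0.08,1,0,0,0,0,0,0.08,1,0,0,0,0,0,0.06,1,0,0,0,0,0,0,1,0,0,0,0,0,0,0,0,0,0,0,0,0,0,0,0,0,0,0,0,0]}}

```text
t: 16.45
position: [0.464, 0.0102, 0.0431]
tcp_rot: [-3.065, -0.683, -0.003]
force: [-2.4, 2.3, 5.5]
opening: 0.628
finger_force: 61.7
```

Request:
{"api": "steer_hand", "payload": {"plan": [0,0,0,0,0,0,0,0,0,0,0,0,0,0,0,0,0,0,0,0,0]}}

```text
t: 16.7
position: [0.4641, 0.01, 0.043]
tcp_rot: [-3.066, -0.684, -0.004]
force: [-2.5, 4.2, 6.7]
opening: 0.626
finger_force: 63.5
```

Request:
{"api": "steer_hand", "payload": {"plan": [0,0,0,0,0,-0.04,0,0,0,0,0,0,-0.08,0,0,0,0,0,0,-0.08,0,0,0,0,0,0,-0.12,0,0,0,0,0,0,-0.12,0,0,0,0,0,0,-0.04,0,0,0,0,0,0,0,0,0,0,0,0,0,0,0]}}

```text
t: 17.37
position: [0.4627, 0.0094, 0.1609]
tcp_rot: [3.066, 0.685, 0.0]
force: [-0.0, -0.0, -5.3]
opening: 0.624
finger_force: 64.2
```

```bash
python3 -c "
from h import *
weigh(12);plan(.509,-.325,.109,-65)"
```

```text
t 17.97 F [  0.194   0.092  -5.285 -28.186 -30.79 ] sd [0.737 0.538 0.661 0.44  0.49 ] pos [0.4631 0.0095 0.1612] open 0.626 ff 64.2
t 17.97 pos [0.4631 0.0095 0.1612] heading -64.8 q [-0.13 -0.06  2.05 -0.    1.15  1.  ] tilt [-0.  0. -1.] open 0.626
rz 0.0032 shift [-0.0997  0.3226  0.0522]
rz -3.1384 shift [ 0.0997 -0.3226  0.0522]
```

5.3 N, so this is the steel case. Carry it to the pan.

Converted, 0.032 m / 0.25 = 0.128, -0.01 m / 0.25 = -0.04.

Request:
{"api": "steer_hand", "payload": {"plan": [0,0,0,-0.016,0.052,0,0,0,0,0,-0.032,0.104,0,0,0,0,0,-0.04,0.128,0,0,0,0,0,-0.04,0.128,0,0,0,0,0,-0.04,0.128,0,0,0,0,0,-0.04,0.128,0,0,0,0,0,-0.04,0.128,0,0,0,0,0,-0.04,0.128,0,0,0,0,0,-0.04,0.128,0,0,0,0,0,-0.032,0.104,0,0]}}

```text
t: 18.8
position: [0.5048, -0.2931, 0.1614]
tcp_rot: [3.065, 0.683, 0.001]
force: [0.4, 0.8, -4.8]
opening: 0.627
finger_force: 64.6
```

Request:
{"api": "steer_hand", "payload": {"plan": [0,0,0,-0.024,0.08,0,0,0,0,0,-0.016,0.056,0,0,0,0,0,0,0,0,0,0,0,0,0,0,0,0,0,0,0,0,0,0,0]}}

```text
t: 19.22
position: [0.5097, -0.3242, 0.1607]
tcp_rot: [-3.064, -0.685, 0.001]
force: [0.1, 0.0, -5.6]
opening: 0.629
finger_force: 64.6
```

```bash
python3 -c "
from h import *
plan(.509,-.325,.108,-65)"
```

```text
t 19.22 pos [ 0.5097 -0.3242  0.1607] heading -64.8 q [-0.68  0.24  1.72  0.    1.18  0.45] tilt [-0.001  0.002 -1.   ] open 0.629
rz 0.0035 shift [-0.001   0.0006  0.0527]
rz -3.1381 shift [ 0.001  -0.0006  0.0527]
```

Converted, 0.015 m / 0.25 = 0.06, 0.01 m / 0.25 = 0.04.

Request:
{"api": "steer_hand", "payload": {"plan": [0,0,0,0,0,0.04,0,0,0,0,0,0,0.06,0,0,0,0,0,0,0.048,0,0,0,0,0,0,0.028,0,0,0,0,0,0,0.012,0,0,0,0,0,0,0.008,0,0,0,0,0,0,0.008,0,0,0,0,0,0,0,0,0,0,0,0,0,0,0]}}

```text
t: 19.97
position: [0.5104, -0.3257, 0.1109]
tcp_rot: [3.065, 0.685, 0.001]
force: [-0.2, 0.2, -3.9]
opening: 0.625
finger_force: 64.5
```

```bash
python3 -c "
from h import *
weigh(4)"
```

```text
t 20.17 F [  0.288  -0.394  -4.672 -42.778 -29.319] sd [0.53  0.476 0.235 0.074 0.068] pos [ 0.5103 -0.3257  0.1109] open 0.622 ff 64.5
```

Request:
{"api": "steer_hand", "payload": {"plan": [0,0,0,0,0,0.004,0,0,0,0,0,0,0.004,0,0,0,0,0,0,0,0,0,0,0,0,0,0,0]}}

```text
t: 20.5
position: [0.5099, -0.3252, 0.1081]
tcp_rot: [-3.066, -0.685, 0.0]
force: [-0.6, -0.2, -5.3]
opening: 0.629
finger_force: 64.5
```

```bash
python3 -c "
from h import *
weigh(4)"
```

```text
t 20.7 F [  0.238   0.094  -5.107 -42.922 -29.289] sd [0.146 0.313 0.216 0.005 0.005] pos [ 0.51   -0.3253  0.1083] open 0.622 ff 64.5
```

Converted, 0.001 m / 0.25 = 0.004.

Request:
{"api": "steer_hand", "payload": {"plan": [0,0,0,0,0,0.004,0,0,0,0,0,0,0.004,0,0,0,0,0,0,0,0,0,0,0,0,0,0,0,0,0,0,0,0,0,0]}}

```text
t: 21.12
position: [0.5102, -0.3255, 0.1072]
tcp_rot: [3.066, 0.685, 0.0]
force: [-2.1, 1.9, 2.2]
opening: 0.622
finger_force: 65.0
```

```bash
python3 -c "
from h import *
weigh(4)"
```

```text
t 21.32 F [ -3.01    2.082   3.217 -38.517 -27.433] sd [0.252 0.536 0.686 0.344 0.149] pos [ 0.5102 -0.3256  0.1071] open 0.627 ff 65.3
```

Landed. Release, rise and look.

Converted, -0.03 m / 0.25 = -0.12, -0.02 m / 0.25 = -0.08.

Request:
{"api": "steer_hand", "payload": {"plan": [0,0,0,0,0,0,1,0,0,0,0,0,0,1,0,0,0,0,0,0,1,0,0,0,0,0,0,1,0,0,0,0,0,-0.06,1,0,0,0,0,0,-0.12,1,0,0,0,0,0,-0.12,1,0,0,0,0,0,-0.12,1,0,0,0,0,0,-0.08,1]}}

```text
t: 22.07
position: [0.5113, -0.3263, 0.2348]
tcp_rot: [3.062, 0.684, 0.005]
force: [1.2, -0.1, 1.3]
opening: 1.002
finger_force: 0.0
```

Request:
{"api": "steer_hand", "payload": {"plan": [0,0,0,0.04,0.1,-0.04,1,0,0,0,0.04,0.1,-0.04,1,0,0,0,0.04,0.1,-0.04,1,0,0,0,0.04,0.1,-0.04,1,0,0,0,0.04,0.1,-0.04,1,0,0,0,0.04,0.1,-0.04,1,0,0,0,0,0,0,1,0,0,0,0,0,0,1,0,0,0,0,0,0,1]}}

```text
t: 22.82
position: [0.6277, -0.4351, 0.2903]
tcp_rot: [-3.065, -0.685, 0.002]
force: [-1.0, 0.3, -0.4]
opening: 1.003
finger_force: 0.0
```

```bash
python3 -c "
from h import *
b=robot.capture('scene');a=robot.capture('top')
cv2.imwrite('pics/end.png',np.vstack([cv2.resize(a[140:280,160:490],(800,340)),cv2.resize(b[150:330,160:480],None,fx=1.4,fy=1.4)[:, :].copy() if 0 else np.pad(cv2.resize(b[150:330,160:480],(448,252)),((0,0),(0,352),(0,0)))]))"
```

```text
(no output)
```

View pics/end.png

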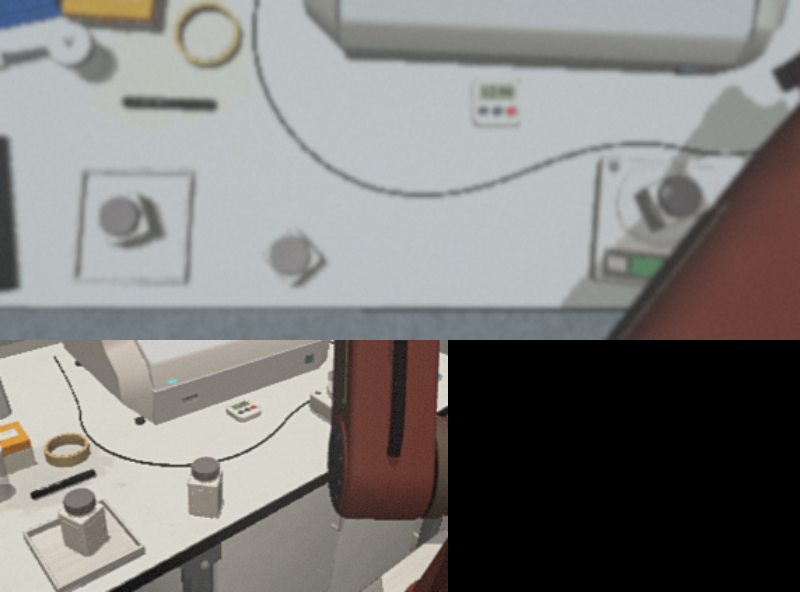

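All three cases are upright: tray case cap at (120,215), middle (291,256), steel case on the pan with its cap at (681,195). The bystanders are unmoved. A quick check of the cap's position, then hand in.

```bash
python3 -c "
from h import *
p=onz('top',[(440.6,220)],.162);print(p)
if np.hypot(*(p[0]-[.509,-.325]))<.015: print(robot.close_job())"
```

```text
[[ 0.51145604 -0.32591408]]
the job is handed in; nothing more can be done
None
```

I handed the job in at about 23 s: by lift force, the steel case (5.3 N) is upright on the pan about 3 mm from its centre, the foam case (1.5 N) stands in the tray, and the aluminium case (3.2 N) is back where it stood; the judge's result was not shown.

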